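# Fetch the dropped blank from the drum sander's tray

## Task

A dark walnut blank has fallen into the yellow-fronted tray of the small drum sander. Swing the red hood right over so that it stays open by itself, then pull the tray out all the way to its stop. Take the blank out and lay it flat inside the open white parts tray; leave hood and tray open and do not knock about the glue, mug, tin or tape measure.

Things in the scene. Friction and masses are not known exactly. Their poses are not given: they have to be found in the camera images.
- sander: benchtop drum sander, fixed to the bench: grey base 220 deep (x) x 300 wide (y) x 106 mm high under a red hood, motor at its back. Origin: on the bench below the middle of the base's front face; its x axis points from the front face into the machine (away from the operator), y to the left, z up. With the hood open a sanding drum (diameter 52 mm, along y) is bare, its axis 76 mm behind the front face and 136 mm above the bench
- hood (a joint): angle of the red hood, rad: 0 shut, 1.75 at its open stop. It turns about the sander's y axis through point hood_hinge, its front edge rising and going back. Gravity and a spring hold it shut below about 1.0 rad (up to 4 N at the bar) and throw it open by itself beyond that; it then stays open. Hood 0.45 kg, 262 mm wide; shut, its top is 190 mm above the bench and its front plate stands 4 mm ahead of the base's front face
- hood_bar (a point): middle of the hood's grip bar: round steel, 11 mm thick, 100 mm long along the sander's y axis. Shut, it is 50 mm ahead of the base's front face, 45 mm ahead of the hood's front plate and 160 mm above the bench, carried by two posts 43 mm either side of its middle. It stands right above the tray's bar while the hood is shut, and is 158 mm from the hinge axis
- hood_hinge (a point): middle of the hood's hinge axis (along the sander's y), 105 mm behind the base's front face and 130 mm above the bench
- tray (a joint): how far the tray is out of the sander, m: 0 shut, 0.11 at its stop; slides out along the sander's -x. Sliding friction about 1.5 N. It may start slightly open. Tray floor 52 mm above the bench; side walls 30 mm high from the underside (top 76 mm above the bench), yellow front panel 12 mm thick, its top 92 mm above the bench; box 190 deep x 236 wide mm behind the panel
- tray_bar (a point): middle of the tray's handle bar: round steel, 11 mm thick, 100 mm long along the sander's y axis, 74 mm above the bench. The clear gap between bar and yellow panel is 42 mm, open above and below; two posts join them 43 mm either side of the middle
- blank: dark walnut blank 62 x 34 x 34 mm (x, y, z), 40 to 80 g, lying loose on the tray's floor under the sander's bed, at the front part of the tray, so that it comes clear when the tray is fully out. Origin: centre of its underside as it lies at the start; x along its length
- blank_mid (a point): centre of the blank, 17 mm from each long face
- parts_tray: open white tray 180 x 150 x 35 mm (x, y, z), walls and floor 6 mm thick, fixed to the bench left or right of the sander (a blue tray of sanding rolls is on the other side). Origin: centre of its underside
- glue: bystander: yellow glue bottle, 60 mm diameter, 170 mm high. Origin: centre of its underside
- mug: bystander: blue mug, 80 mm diameter, 90 mm high. Origin: centre of its underside
- tin: bystander: tin with green label, 100 mm diameter, 120 mm high. Origin: centre of its underside
- tape: bystander: yellow and black tape measure, 70 x 40 x 65 mm. Origin: centre of its underside
Things that resemble listed ones, but are neither listed nor needed, are in the scene too. There is more than one size of the parts_tray; the one meant has the size given above.

How it is judged:
On the way, in this order (a step that is already met when the one before it is completed fails the run):
1. the hood has been swung over to stay open while the tray is still in (value of joint hood above 1.5 rad and value of joint tray below 0.05 m), for 0.2 s.
2. the tray is out at its stop with the hood still open (value of joint tray above 0.103 m and value of joint hood above 1.5 rad), for 0.2 s.
At the end, for the whole second after the job is handed in: The hood stays open by itself (beyond 1.5 rad), the tray is still out within 10 mm of its stop, and the blank lies flat and still on the floor of the white parts tray (its middle within the tray's walls and less than 27 mm above the tray's underside) (value of joint hood above 1.5 rad and value of joint tray above 0.1 m and x of blank_mid in the frame of parts_tray between -0.084 and 0.084 m and y of blank_mid in the frame of parts_tray between -0.069 and 0.069 m and z of blank_mid in the frame of parts_tray between 0.01 and 0.027 m and linear speed of blank below 0.02 m/s); the robot touches nothing.
It fails at once if a bystander (glue, mug, tin or tape measure) is shifted more than 30 mm (distance of any of glue, mug, tin, tape from where it was at the start of the episode above 0.03 m).
It also fails if it takes over 64 s, if anything falls off the work surface, if the arm or the gripper's body presses on something with over 40 N, if the wrist force passes 120 N, or if a joint passes its speed limit or range.

## Robot

A 6-joint arm with a two-finger parallel gripper is mounted at the origin on the work surface. World frame = base frame: x ahead of the robot, y to its left, z up, the work surface at z = 0. Lengths are in m, angles in rad, forces in N, time in s.
With the tool pointing down it reaches from about 0.4 to 0.825 m from the base axis. Payload 7 kg.
Tool frame: the origin (TCP) lies on the centre line of the jaws, within the pads' length; the fingertips stand 14 mm ahead of it and the grasp point (between the pads) lies 5 mm behind it; z points along the fingers, y is the line along which they close (so a half turn about z gives the same grasp; the last joint's range is limited). The gripper opens to 88 mm and grips with 3 to 60 N. Pads are 19 mm wide; open, the fingers measure 130 mm over their backs; the gripper's body (78 mm by 193 mm) begins 47 mm behind the grasp point.
Start: joints at [-0.851, 0.359, 0.012, 0, -1.224, -0.288], TCP at [0.282, -0.613, 0.241] pointing down, gripper open.
Joint ranges: [-3.07, 3.07], [-1.43, 2.12], [-1.02, 1.25], [-3.03, 1.67], [-3.05, -0], [-3.03, 3.03]. Speed limits (rad/s): [2.39, 2.39, 3.01, 3.14, 3.14, 3.14].

## Interface

Orientations are given as a unit quaternion [x, y, z, w].
In Python, from bench import env, camera, trace gives the robot as it stands.
- The arm moves only by the tool move_arm, never from a script. Its argument "targets" is a list of rows, each a list of 5 numbers: the opening, from 0 (shut) to 1 (fully open), then the shift along the tool's x, y, z in m, then the turn about the tool's z in degrees. A call has 1 to 5 rows; each row is the pose to reach, as a shift and turn from the pose commanded when the call began, along the tool's axes at that moment; what a row does not reach only later rows make up. A row lasts 1/10 s, in which the tool goes at most 50 mm and 8.59 degrees, less where a joint would pass 70% of its speed; a pose out of reach is approached as far as the arm can. A call with a gripper value outside its range is refused whole. The fingers move at their own pace and stop on an object; the grip force is fixed at half the most. Time passes only in rows, so rows that repeat a pose let the fingers close. It gives the time, the measured TCP pose, the force, the opening and the grip force at its end, in the units of the state.
- env.state(): the state, without advancing time (a new reading comes with each control period).
- camera(name): name is "side" or "top"; returns a dict with "image" (420x560x3 uint8, blue, green, red), "range_z" (420x560 float32, m along the optical axis (not along the pixel's ray), 0 where there is no reading), "camera_matrix" (3x3 intrinsics, pixels), "k1" (the pictures are not rectified: a ray, as slopes to the right and down, at radius r is drawn at 1 + k1 r^2 times it, then the intrinsics apply), "position" and "orientation" of the camera in the world. Camera axes: x right, y down, z forward; pixel columns grow to the right and rows downward; lengths in m; the calibration is good to about 2 mm. A picture is of the moment at which its call begins.
- env.close_job(): hands the job in; it is judged then, once.
Trained networks look in the newest picture that a camera, given by its name, has taken for a name from the list of things; names that differ only in an ending like _2 or _b are one class to them, and where a whole thing is asked for, a point or a joint stands for the part that bears it (a point fixed in the world has none). Each returns a list of dicts, best first, with "score" (0 to 1); they miss things now and then, are a little off and sometimes report something else, mostly with a low value. They report only what shows in the picture. A call takes as long as a camera call. They do not tell look-alikes from the thing itself.
- trace(camera, name): "pixels" (420x560 bool, what is visible of it) and "extent" ([centre column, centre row, width, height] in pixels, round what is visible of it).
The state is a dict: "clock": time; "joints": joint angles; "joint_velocities": joint speeds; "effort": joint torques, N m; "tool_pos": TCP position; "eef_rot": TCP orientation; "ft_force": force on the tool from outside, world axes, zero at the start; "moment": the same for the moment, N m; "opening": opening from 0.0 (shut) to 1.0 (fully open); "grasp_force": force on a finger pad.
Only numpy, scipy, OpenCV 4.12 (cv2) and the standard library are available. Lean on these libraries where they do the work, as an engineer would, in place of code of your own. Each camera call takes 0.05 s, during which the arm holds its last target. There are 200 camera calls.

## Working session

There is one attempt and no reset: what is moved stays moved. The work goes in short steps, Python scripts to look and compute and a tool call to move; the robot and the scene stay as the last step left them, time stands still between calls to the robot, and variables do not carry over. Pictures are saved under pics/ and viewed, at most 10 in all, crops included, and the job is handed in when it is done.

Besides the shell and the picture viewer there is one more tool, called in YAML: its name, and indented under it one key for each argument. move_arm: Moves the arm, as the interface text tells. Its arguments: {"type":"object","properties":{"targets":{"type":"array"}},"required":["targets"]}

```bash
mkdir -p pics; ls
cat > h.py <<'E'
import numpy as np, cv2
from scipy.spatial.transform import Rotation as R
from bench import env, camera, trace
def cloud(c):
    K=np.array(c["camera_matrix"]);h,w=c["range_z"].shape
    u,v=np.meshgrid(np.arange(w),np.arange(h))
    xd=(u-K[0,2])/K[0,0];yd=(v-K[1,2])/K[1,1];x,y=xd.copy(),yd.copy()
    for _ in range(10):
        f=1+c["k1"]*(x*x+y*y);x,y=xd/f,yd/f
    z=c["range_z"];P=np.stack([x*z,y*z,z],-1)
    return P@R.from_quat(c["orientation"]).as_matrix().T+np.array(c["position"])
E
python3 - <<'E'
from h import *
s=env.state();print(s)
for n in ("side","top"):
    c=camera(n);cv2.imwrite(f"pics/{n}0.png",c["image"]);P=cloud(c);ok=c["range_z"]>0
    print(n,c["position"],c["orientation"],c["k1"])
    for o in "sander hood hood_bar tray tray_bar blank parts_tray glue mug tin tape".split():
        for t in trace(n,o)[:3]:
            m=t["pixels"]&ok
            if m.sum()<5: continue
            q=P[m];print(o,round(t["score"],2),np.round(t["extent"]),m.sum(),np.round(np.median(q,0),3),np.round(np.percentile(q,3,0),3),np.round(np.percentile(q,97,0),3))
E
```

```text
pics
{'clock': 0.0, 'joints': array([-8.50907121e-01,  3.59341390e-01,  1.10352437e-02, -3.31412807e-04,
       -1.22408538e+00, -2.88105348e-01]), 'joint_velocities': array([ 1.83568452e-07,  7.79336792e-04, -3.89151634e-05,  1.55169315e-03,
       -1.43568642e-03,  9.58267753e-04]), 'effort': array([ 2.57802158e-04, -5.82718098e+01,  2.93056977e+01,  6.99683100e+00,
        6.87731575e-03, -1.87558030e-04]), 'tool_pos': array([ 0.28225621, -0.61263178,  0.23964518]), 'eef_rot': array([-2.14163543e-01,  9.76797480e-01,  7.73664532e-04, -2.48754754e-04]), 'ft_force': array([-0.69375297,  0.17990567, -0.66461869]), 'moment': array([ 0.01571122, -0.04481429,  0.00641511]), 'grasp_force': 0.0, 'opening': 1.0013956899041165}
side [-0.33969493  0.58901741  1.12215473] [-0.41927358  0.82056822 -0.34541473  0.17766857] 0.006809630675933538
sander 0.75 [232. 195. 108.  92.] 6573 [0.617 0.065 0.124] [ 0.552 -0.106  0.01 ] [0.864 0.174 0.193]
hood 0.63 [242. 181.  84.  64.] 3467 [0.617 0.038 0.187] [ 0.553 -0.105  0.112] [0.713 0.15  0.193]
hood_bar 0.87 [242. 181.  82.  66.] 3361 [0.615 0.039
[... 1627 characters left out ...]
] 3181 [ 0.444 -0.345  0.008] [ 0.359 -0.416  0.001] [ 0.53  -0.267  0.039]
parts_tray 0.66 [381. 295.  38.  40.] 1346 [ 0.226 -0.303  0.006] [ 0.17  -0.349 -0.001] [ 0.28  -0.255  0.026]
parts_tray 0.64 [312. 261.  35.  47.] 1242 [ 0.338 -0.091  0.006] [ 0.279 -0.14  -0.001] [ 0.389 -0.047  0.027]
glue 0.84 [162. 146.  22.  27.] 552 [0.673 0.332 0.112] [0.654 0.314 0.004] [0.708 0.364 0.173]
mug 0.91 [394. 146.  32.  36.] 866 [ 0.666 -0.342  0.036] [ 0.618 -0.377  0.001] [ 0.719 -0.301  0.093]
tin 0.56 [437. 153.  43.  43.] 1244 [ 0.623 -0.455  0.118] [ 0.584 -0.505  0.023] [ 0.671 -0.42   0.126]
tape 0.92 [129. 168.  15.  28.] 411 [0.617 0.444 0.062] [0.584 0.431 0.017] [0.651 0.467 0.07 ]
```

Run:
```python
import cv2,numpy as np
a=cv2.imread("pics/side0.png");b=cv2.imread("pics/top0.png")
a=cv2.resize(a[130:340,90:490],None,fx=2,fy=2,interpolation=3)[:300*2//2*1+120]
cv2.imwrite("pics/v1.png",cv2.resize(b[60:360,80:480],None,fx=2,fy=2,interpolation=3))
cv2.imwrite("pics/v2.png",a)
```

```text
(no output)
```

View pics/v1.png

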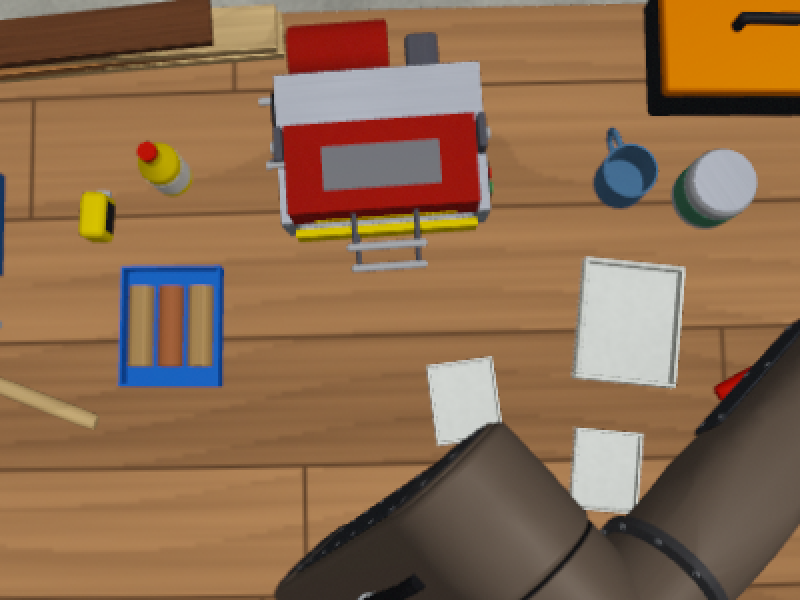

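View pics/v2.png

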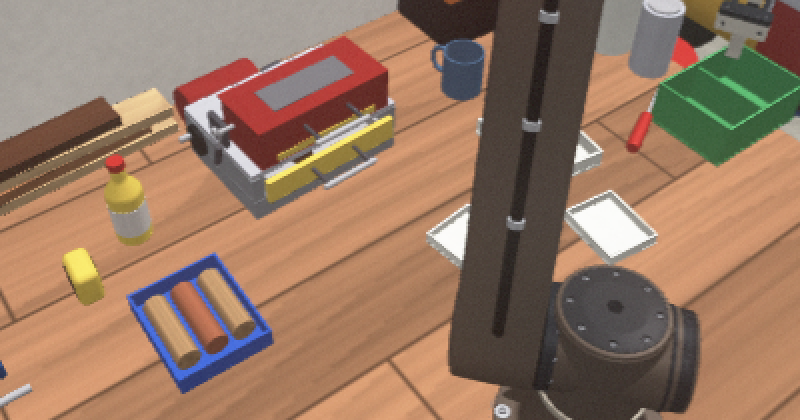

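The top view crop shows three white trays: a large one at crop (630,320), full-image (395,220), and small ones at full-image (312,261) and (381,295). The large one measures about 171x149 mm, so it fits 180x150; the others are about 110x100 mm. The sander is at crop (380,150), with the hood bar at (387,243) and the tray bar at (390,266). The bystanders are clear of both.

Run:
```python
from h import *
c=camera("top");P=cloud(c);I=c["image"].astype(int);b,g,r=I[...,0],I[...,1],I[...,2]
X,Y,Z=P[...,0],P[...,1],P[...,2]
reg=(X>.45)&(X<.95)&(abs(Y-.02)<.2)
def rect(m,n):
    p=P[m];q=cv2.minAreaRect((p[:,:2]*1000).astype(np.float32));print(n,m.sum(),q,np.median(p[:,2]));return p
rect(reg&(Z>.180)&(Z<.2)&(X<.75),"hoodtop")
p=rect(reg&(r>150)&(g>130)&(b<90)&(Z>.08)&(Z<.105),"panel")
print(np.polyfit(p[:,1],p[:,0],1))
for lo,hi in((.14,.175),(.06,.085)):
    m=reg&(Z>lo)&(Z<hi)&(X<.56)&(abs(r-b)<50)
    p=rect(m,"bar") if m.sum()>3 else None
    if p is not None: print(np.round(p[:40],3).tolist()[:40])
m=(abs(X-.445)<.12)&(abs(Y+.34)<.1)&(Z>.02)&(Z<.05);rect(m,"ptray")
cv2.imwrite("pics/v3.png",np.hstack([cv2.resize(c["image"][185:260,355:435],(400,375),interpolation=2),cv2.resize(c["image"][110:200,215:325],(400,375),interpolation=2)]))
```

```text
hoodtop 4303 ((653.9915161132812, 16.65637969970703), (124.7755355834961, 262.7876892089844), 2.52104115486145) 0.19139671201769448
panel 344 ((582.48046875, 13.7838134765625), (12.156341552734375, 260.8548889160156), 2.451176643371582) 0.09232027115825636
[-0.04681056  0.58254028]
bar 168 ((549.3848266601562, 10.465843200683594), (19.195505142211914, 106.43551635742188), 0.11374858766794205) 0.16572680671802464
[[0.559, 0.052, 0.171], [0.559, -0.029, 0.158], [0.558, -0.032, 0.165], [0.558, 0.058, 0.16], [0.557, 0.055, 0.165], [0.557, 0.053, 0.167], [0.555, -0.029, 0.168], [0.555, -0.032, 0.168], [0.556, 0.058, 0.16], [0.555, 0.055, 0.165], [0.555, 0.053, 0.163], [0.553, -0.021, 0.162], [0.553, -0.024, 0.163], [0.553, -0.026, 0.165], [0.553, -0.029, 0.163], [0.552, -0.032, 0.165], [0.552, -0.035, 0.166], [0.552, -0.037, 0.166], [0.552, -0.04, 0.166], [0.552, 0.058, 0.165], [0.551, 0.055, 0.167], [0.552, 0.053, 0.166], [0.551, 0.017, 0.163], [0.55, 0.014, 0.168], [0.55, 0.012, 0.168], [0.551, 0.009, 0.164], [0.55, 0.006, 0.167], [0.55, 0.004, 0.165], [0.551, 0.001, 0.163], [0.55, -0.0
[... 741 characters left out ...]
8, 0.077], [0.546, 0.055, 0.078], [0.546, 0.052, 0.075], [0.544, -0.029, 0.075], [0.544, -0.032, 0.076], [0.545, -0.035, 0.07], [0.543, 0.058, 0.075], [0.543, 0.055, 0.079], [0.542, 0.052, 0.08], [0.541, -0.029, 0.08], [0.54, -0.032, 0.081], [0.54, -0.035, 0.08], [0.54, 0.058, 0.075], [0.539, 0.055, 0.082], [0.54, 0.052, 0.079], [0.538, -0.029, 0.078], [0.538, -0.032, 0.077], [0.537, -0.035, 0.08], [0.537, 0.058, 0.081], [0.536, 0.055, 0.082], [0.537, 0.052, 0.075], [0.536, -0.009, 0.075], [0.535, -0.014, 0.078], [0.534, -0.017, 0.084], [0.536, -0.02, 0.073]]
ptray 590 ((443.62322998046875, -342.87628173828125), (150.37722778320312, 181.86256408691406), 82.77416229248047) 0.03452309624704131
```

View pics/v3.png

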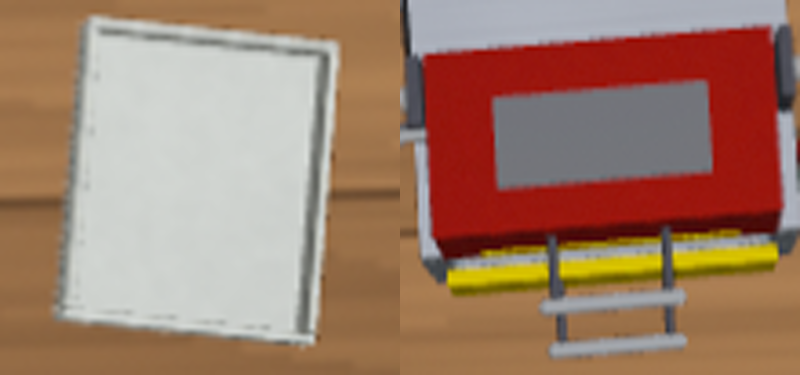

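The enlarged crop (left half) shows the open white tray. It fits as 182x150 mm, centre (0.444,-0.343), so it is the parts tray meant. The right half shows the hood bar at (612,302) and the tray bar at (618,347), with the tray about 20 mm open.

Sander yaw is about 2.6°, its origin about (0.599,0.013), and the hood bar is at (0.549,0.0105,0.160). I'm setting out now.

move_arm:
  targets:
    - [0.35,-0.037,0.034,0,-8.5]
    - [0.35,-0.074,0.067,0,-17]
    - [0.35,-0.111,0.1,0,-25.5]
    - [0.35,-0.148,0.134,0,-34]
    - [0.35,-0.185,0.168,0,-42.5]

```text
clock: 1.75
tool_pos: [0.3804, -0.3818, 0.2407]
eef_rot: [-0.556, 0.831, -0.0, 0.0]
ft_force: [1.8, 0.2, -0.6]
opening: 0.606
grasp_force: 0.0
```

```bash
cat >> h.py <<'E'
YAW=np.radians(2.6);EX=np.array([np.cos(YAW),np.sin(YAW),0]);EY=np.array([-np.sin(YAW),np.cos(YAW),0]);O=np.array([.599,.0132,0])
def go(target,yaw_deg=182.6):
    "tool-axis shift and turn to a world TCP target with tool y at yaw_deg"
    s=env.state();M=R.from_quat(s["eef_rot"]).as_matrix()
    a=np.degrees(np.arctan2(M[1,1],M[0,1]));t=-((yaw_deg-a+180)%360-180)
    print("pos",np.round(s["tool_pos"],4),"yaw",round(a,2),"shift",np.round((np.array(target)-s["tool_pos"])@M,4),"turn",round(t,2),"clock",round(s["clock"],2),"open",round(s["opening"],3),"F",np.round(s["ft_force"],1),"j",np.round(s["joints"],2))
E
python3 -c "
from h import *
go([.549,.0105,.235])"
```

```text
pos [ 0.3804 -0.3818  0.2407] yaw 157.58 shift [-0.4269 -0.0062  0.0057] turn -25.02 clock 1.75 open 0.606 F [ 1.8  0.2 -0.6] j [-0.42  0.13 -0.29  0.   -1.15  0.03]
```

move_arm:
  targets:
    - [0.35,-0.048,-0.001,0,-8.3]
    - [0.35,-0.096,-0.002,0,-16.7]
    - [0.35,-0.144,-0.002,0,-25]
    - [0.35,-0.192,-0.003,0,-25]
    - [0.35,-0.24,-0.003,0,-25]

```text
clock: 2.25
tool_pos: [0.4761, -0.1614, 0.241]
eef_rot: [0.721, -0.693, 0.0, -0.0]
ft_force: [1.3, -1.0, 0.4]
opening: 0.353
grasp_force: 0.0
```

```bash
python3 -c "
from h import *
go([.549,.0105,.235])"
```

```text
pos [ 0.4761 -0.1614  0.241 ] yaw -177.73 shift [-0.1689 -0.0796  0.0061] turn -0.33 clock 2.25 open 0.353 F [ 1.3 -1.   0.4] j [ 0.06  0.07 -0.36  0.   -1.14 -0.03]
```

move_arm:
  targets:
    - [0.35,-0.042,-0.02,0,0]
    - [0.35,-0.085,-0.04,0,0]
    - [0.35,-0.127,-0.06,0,0]
    - [0.35,-0.169,-0.08,0.005,0]
    - [0.35,-0.169,-0.08,0.005,0]

```text
clock: 2.75
tool_pos: [0.5506, 0.0128, 0.2348]
eef_rot: [0.722, -0.692, -0.0, -0.0]
ft_force: [-0.3, -0.3, -0.7]
opening: 0.352
grasp_force: 0.0
```

Run:
```python
from h import *
go([.549,.0105,.155])
c=camera("side");P=cloud(c)
cv2.imwrite("pics/v4.png",cv2.resize(c["image"][110:260,160:360],(800,600),interpolation=2))
```

```text
pos [0.5506 0.0128 0.2348] yaw -177.54 shift [0.0023 0.0017 0.0798] turn -0.14 clock 2.75 open 0.352 F [-0.3 -0.3 -0.7] j [ 0.38  0.16 -0.27 -0.   -1.14 -0.34]
```

View pics/v4.png

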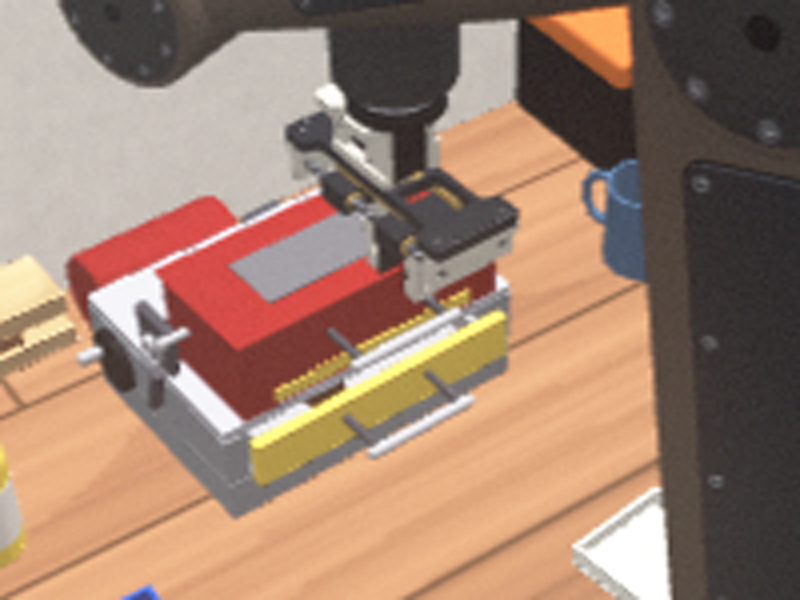

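The picture shows the fingers at (385,245) and (425,280), straddling the hood bar (350-465, 315-375) from above and aligned with the front. Next I descend and grip.

move_arm:
  targets:
    - [0.35,0.002,0.002,0.03,0]
    - [0.35,0.002,0.002,0.055,0]
    - [0.35,0.002,0.002,0.08,0]
    - [0,0.002,0.002,0.08,0]
    - [0,0.002,0.002,0.08,0]

```text
clock: 3.3
tool_pos: [0.547, 0.0058, 0.1562]
eef_rot: [0.721, -0.693, 0.0, 0.0]
ft_force: [-0.1, -0.2, 0.8]
opening: 0.225
grasp_force: 0.0
```

move_arm:
  targets:
    - [0,0,0,0,0]
    - [0,0,0,0,0]

```text
clock: 3.5
tool_pos: [0.5478, 0.0064, 0.1572]
eef_rot: [0.721, -0.693, 0.001, -0.001]
ft_force: [0.1, -1.7, 1.7]
opening: 0.111
grasp_force: 30.0
```

Run:
```python
from h import *
go([.549,.0105,.155])
b0=np.array([-.155,.030])
for d in range(0,101,5):
    a=np.radians(d);p=np.array([b0[0]*np.cos(a)+b0[1]*np.sin(a),b0[1]*np.cos(a)-b0[0]*np.sin(a)])
    dd=p-b0;print(d,"y",round(-dd[0],3),"z",round(-dd[1],3))
```

```text
pos [0.5478 0.0064 0.1572] yaw -177.76 shift [-0.004  -0.0013  0.0022] turn -0.36 clock 3.5 open 0.111 F [ 0.1 -1.7  1.7] j [ 0.37  0.22 -0.39  0.   -0.96 -0.33]
0 y -0.0 z -0.0
5 y -0.003 z -0.013
10 y -0.008 z -0.026
15 y -0.013 z -0.039
20 y -0.02 z -0.051
25 y -0.027 z -0.063
30 y -0.036 z -0.073
35 y -0.045 z -0.083
40 y -0.056 z -0.093
45 y -0.067 z -0.101
50 y -0.078 z -0.108
55 y -0.091 z -0.114
60 y -0.103 z -0.119
65 y -0.117 z -0.123
70 y -0.13 z -0.126
75 y -0.144 z -0.127
80 y -0.158 z -0.128
85 y -0.171 z -0.127
90 y -0.185 z -0.125
95 y -0.198 z -0.122
100 y -0.211 z -0.117
```

move_arm:
  targets:
    - [0,0,-0.003,-0.013,0]
    - [0,0,-0.008,-0.026,0]
    - [0,0,-0.013,-0.039,0]
    - [0,0,-0.02,-0.051,0]
    - [0,0,-0.027,-0.063,0]

```text
clock: 4.0
tool_pos: [0.5729, 0.0075, 0.2189]
eef_rot: [0.721, -0.693, -0.001, 0.001]
ft_force: [0.4, -0.3, -6.4]
opening: 0.115
grasp_force: 30.0
```

move_arm:
  targets:
    - [0,0,-0.009,-0.01,0]
    - [0,0,-0.018,-0.02,0]
    - [0,0,-0.029,-0.03,0]
    - [0,0,-0.04,-0.038,0]
    - [0,0,-0.051,-0.045,0]

```text
clock: 4.5
tool_pos: [0.6237, 0.0096, 0.2662]
eef_rot: [0.721, -0.693, -0.0, 0.0]
ft_force: [-5.9, 1.8, 6.0]
opening: 0.114
grasp_force: 30.0
```

move_arm:
  targets:
    - [0,0,-0.013,-0.006,0]
    - [0,0,-0.025,-0.011,0]
    - [0,0,-0.039,-0.015,0]
    - [0,0,-0.052,-0.018,0]
    - [0,0,-0.066,-0.019,0]

```text
clock: 5.0
tool_pos: [0.6915, 0.0126, 0.2848]
eef_rot: [0.721, -0.693, 0.001, -0.001]
ft_force: [-1.9, 2.3, 4.3]
opening: 0.113
grasp_force: 30.0
```

Smooth so far, at about 75°. I'll carry on to about 95°, then release.

move_arm:
  targets:
    - [0,0,-0.014,-0.001,0]
    - [0,0,-0.027,0,0]
    - [0,0,-0.041,0.002,0]
    - [0,0,-0.054,0.005,0]
    - [0,0,-0.054,0.005,0]

```text
clock: 5.5
tool_pos: [0.7468, 0.0147, 0.2779]
eef_rot: [0.721, -0.693, 0.001, -0.001]
ft_force: [2.2, 0.7, 0.3]
opening: 0.113
grasp_force: 30.0
```

move_arm:
  targets:
    - [0.5,0,0,0,0]
    - [0.5,0,0,0,0]
    - [0.5,0,0,0,0]
    - [0.5,0,0,-0.04,0]
    - [0.5,0,0,-0.08,0]

```text
clock: 6.0
tool_pos: [0.7436, 0.0139, 0.3575]
eef_rot: [0.721, -0.693, -0.001, 0.002]
ft_force: [0.8, 0.7, 0.8]
opening: 0.476
grasp_force: 0.0
```

Run:
```python
from h import *
c=camera("side");P=cloud(c)
cv2.imwrite("pics/v5.png",cv2.resize(c["image"][90:260,160:400],(800,566),interpolation=2))
go(O-.0697*EX+.0*EY+[0,0,.35])
c=camera("top");P=cloud(c);I=c["image"].astype(int);b,g,r=I[...,0],I[...,1],I[...,2]
X,Y,Z=P[...,0],P[...,1],P[...,2]
m=(X>.45)&(X<.75)&(abs(Y-.02)<.2)&(r>140)&(g>120)&(b<90)&(Z>.08)&(Z<.105);print(m.sum(),cv2.minAreaRect((P[m][:,:2]*1000).astype(np.float32)))
```

```text
pos [0.7455 0.0132 0.3673] yaw -177.76 shift [-0.0054  0.2163  0.0155] turn -0.36 clock 6.05 open 0.489 F [-0.9 -0.6  8.7] j [ 0.28  0.44  0.41  0.   -1.53 -0.24]
376 ((583.171142578125, 13.362739562988281), (13.528802871704102, 260.2763977050781), 2.606069803237915)
```

View pics/v5.png

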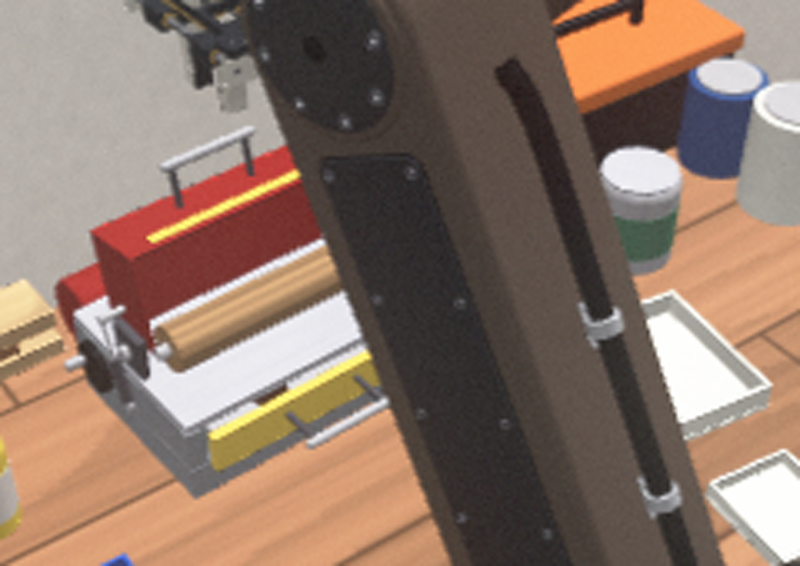

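The view shows the hood fully over with its bar at (210,150), the drum bare and the tray still in; the panel has not moved. A bit of dark blank shows at (270,395). Next is the tray bar, near (0.5295,0.011,0.074).

move_arm:
  targets:
    - [0.35,-0.001,0.043,0,0]
    - [0.35,-0.002,0.087,0,0]
    - [0.35,-0.004,0.13,0,0]
    - [0.35,-0.006,0.173,0,0]
    - [0.35,-0.006,0.216,0,0]

```text
clock: 6.6
tool_pos: [0.5263, 0.0114, 0.3577]
eef_rot: [0.721, -0.693, 0.0, 0.0]
ft_force: [-0.3, 1.3, 1.4]
opening: 0.346
grasp_force: 0.0
```

move_arm:
  targets:
    - [0.35,0,0,0.045,0]
    - [0.35,0,0,0.09,0]
    - [0.35,0,0,0.135,0]
    - [0.35,0,0,0.18,0]
    - [0.35,0,0,0.18,0]

```text
clock: 7.1
tool_pos: [0.5244, 0.0107, 0.1727]
eef_rot: [0.72, -0.694, -0.003, 0.004]
ft_force: [-0.2, -0.2, -0.2]
opening: 0.349
grasp_force: 0.0
```

Run:
```python
from h import *
go([.5295,.0108,.069])
c=camera("side");cv2.imwrite("pics/v6.png",cv2.resize(c["image"][110:260,180:380],(800,600),interpolation=2))
```

```text
pos [0.5244 0.0107 0.1727] yaw -177.82 shift [-0.0002 -0.0061  0.1037] turn -0.42 clock 7.1 open 0.349 F [-0.2 -0.2 -0.2] j [ 0.39  0.17 -0.41 -0.   -1.   -0.35]
```

View pics/v6.png

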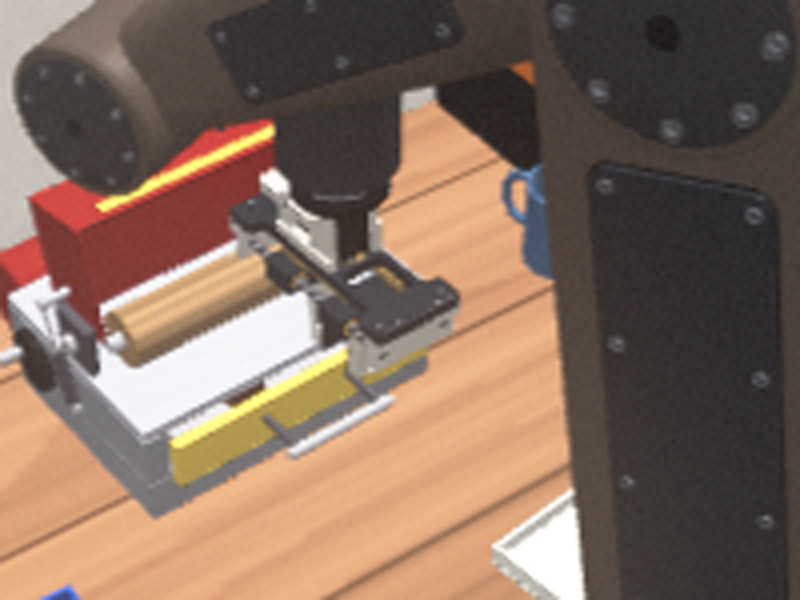

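The gripper hangs above the tray bar (290-395, 400-450). Before descending I check how far the wrist housing at (75,120) is from the open hood.

Run:
```python
from h import *
c=camera("side");P=cloud(c)
for (u,v) in [(75,60),(75,115),(120,170),(60,150),(90,185),(160,120),(50,215),(140,190),(230,140),(330,160)]:
    print((u,v),np.round(P[110+v//4,180+u//4],3))
c=camera("top");P=cloud(c);X,Y,Z=P[...,0],P[...,1],P[...,2]
m=(X>.4)&(X<1)&(abs(Y)<.35)&(Z>.2)
for x in np.arange(.4,1,.04):
    for y in np.arange(-.2,.3,.06):
        k=m&(abs(X-x)<.02)&(abs(Y-y)<.03)
        print(f"{Z[k].min():.2f}" if k.any() else "  - ",end=" ")
    print(round(x,2))
```

```text
(75, 60) [0.423 0.251 0.582]
(75, 115) [0.426 0.254 0.547]
(120, 170) [0.401 0.241 0.518]
(60, 150) [0.44  0.258 0.516]
(90, 185) [0.427 0.25  0.495]
(160, 120) [0.39  0.218 0.548]
(50, 215) [0.736 0.152 0.231]
(140, 190) [0.709 0.081 0.241]
(230, 140) [ 0.73  -0.015  0.235]
(330, 160) [0.493 0.04  0.381]
  -    -    -    -    -  0.57 0.61 0.57   -  0.4
  -    -    -  0.26 0.27 0.53 0.58 0.58 0.58 0.44
  -    -    -  0.23 0.24 0.57 0.57 0.56 0.56 0.48
  -    -    -  0.25 0.25 0.55 0.56 0.56   -  0.52
  -    -    -  0.60 0.56 0.55   -    -    -  0.56
  -    -    -    -    -    -    -    -    -  0.6
  -    -    -    -    -    -    -    -    -  0.64
  -  0.20 0.20 0.24 0.24 0.24 0.20   -    -  0.68
  -  0.22 0.21 0.23 0.23 0.23 0.23   -    -  0.72
  -  0.23 0.22 0.22 0.22 0.22 0.22   -    -  0.76
  -    -  0.22   -    -    -    -    -    -  0.8
  -    -    -    -    -    -    -    -    -  0.84
  -    -    -    -    -    -    -    -    -  0.88
  -    -    -    -    -    -    -    -    -  0.92
  -    -    -    -    -    -    -    -    -  0.96
```

The link is at x≈0.42 and z≈0.5, far from the hood at x>0.66. I descend and grip.

move_arm:
  targets:
    - [0.35,0,-0.005,0.035,0]
    - [0.35,0,-0.006,0.07,0]
    - [0.35,0,-0.006,0.103,0]
    - [0.35,0,-0.006,0.103,0]
    - [0,0,-0.006,0.103,0]

```text
clock: 7.75
tool_pos: [0.5364, 0.0125, 0.0768]
eef_rot: [0.721, -0.693, 0.001, -0.001]
ft_force: [-0.2, -0.3, 0.8]
opening: 0.309
grasp_force: 0.0
```

move_arm:
  targets:
    - [0,0,0,0,0]
    - [0,0,0,0,0]
    - [0,0,0,0,0]
    - [0,0,0,0,0]

```text
clock: 8.15
tool_pos: [0.5362, 0.0125, 0.0766]
eef_rot: [0.721, -0.693, 0.001, -0.001]
ft_force: [-1.7, 0.9, 7.2]
opening: 0.115
grasp_force: 30.0
```

move_arm:
  targets:
    - [0,0,0.01,0,0]
    - [0,0,0.03,0,0]
    - [0,0,0.05,0,0]
    - [0,0,0.07,0,0]
    - [0,0,0.08,0,0]

```text
clock: 8.65
tool_pos: [0.4555, 0.0089, 0.0766]
eef_rot: [0.721, -0.693, 0.001, -0.002]
ft_force: [2.4, -5.3, 5.9]
opening: 0.114
grasp_force: 30.0
```

move_arm:
  targets:
    - [0,0,0.004,0,0]
    - [0,0,0.008,0,0]
    - [0,0,0.012,0,0]
    - [0,0,0.014,0,0]
    - [0,0,0.016,0,0]

```text
clock: 9.15
tool_pos: [0.4406, 0.0083, 0.0766]
eef_rot: [0.721, -0.693, 0.001, -0.002]
ft_force: [1.7, -5.8, 9.0]
opening: 0.111
grasp_force: 30.0
```

move_arm:
  targets:
    - [0,0,0.002,0,0]
    - [0,0,0.004,0,0]
    - [0,0,0.006,0,0]

```text
clock: 9.45
tool_pos: [0.4347, 0.008, 0.0766]
eef_rot: [0.721, -0.693, 0.001, -0.002]
ft_force: [1.5, -6.1, 10.0]
opening: 0.112
grasp_force: 30.0
```

move_arm:
  targets:
    - [0,0,0.002,0,0]
    - [0,0,0.004,0,0]
    - [0,0,0.006,0,0]

```text
clock: 9.75
tool_pos: [0.4287, 0.0078, 0.0765]
eef_rot: [0.721, -0.693, 0.001, -0.001]
ft_force: [2.0, -7.0, 10.1]
opening: 0.111
grasp_force: 30.0
```

Run:
```python
from h import *
for n in("side","top"):
    c=camera(n);P=cloud(c);I=c["image"].astype(int);b,g,r=I[...,0],I[...,1],I[...,2]
    X,Y,Z=P[...,0],P[...,1],P[...,2]
    m=(X>.4)&(X<.62)&(abs(Y-.02)<.2)&(r>130)&(g>110)&(b<90)&(Z>.05)&(Z<.105);print(n,m.sum(),cv2.minAreaRect((P[m][:,:2]*1000).astype(np.float32)))
    m&=(Z>.088);p=P[m];print(np.round(np.polyfit(p[:,1]-.01,p[:,0],1),4))
    for t in trace(n,"blank")[:2]:
        q=P[t["pixels"]&(Z>.03)];print("blank",t["score"],np.round(t["extent"]),np.round(np.median(q,0),3),cv2.minAreaRect((q[:,:2]*1000).astype(np.float32)))
    cv2.imwrite(f"pics/{n}7.png",cv2.resize(c["image"][120:240,200:360],(800,600),interpolation=2))
```

```text
side 344 ((495.327880859375, 13.326736450195312), (48.0754280090332, 260.9862365722656), 2.644803762435913)
[-0.0375  0.4758]
blank 0.62 [254. 220.  20.  16.] [0.53  0.057 0.082] ((114.93746948242188, 293.9581298828125), (62.63027572631836, 1082.16455078125), 60.3284797668457)
top 144 ((481.234619140625, 8.563117980957031), (12.025093078613281, 260.81591796875), 2.333432197570801)
[-0.04    0.4806]
blank 0.73 [263. 187.   8.  18.] [0.553 0.049 0.087] ((550.6979370117188, 48.52460479736328), (47.810420989990234, 32.33762741088867), 8.86300277709961)
```

View pics/side7.png

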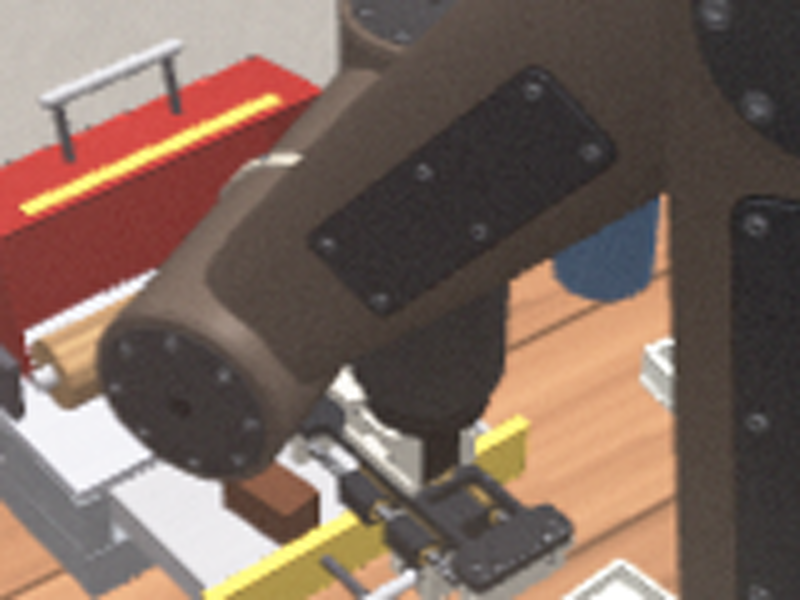

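The side view shows the tray far out, with its panel at (350,545) and the blank at (270,495) clear of the bed. No stop has been felt yet, so I pull on gently.

move_arm:
  targets:
    - [0,0,0.002,0,0]
    - [0,0,0.004,0,0]
    - [0,0,0.006,0,0]
    - [0,0,0.006,0,0]

```text
clock: 10.35
tool_pos: [0.4274, 0.008, 0.0767]
eef_rot: [0.722, -0.692, 0.004, -0.005]
ft_force: [28.0, -21.0, -18.5]
opening: 0.113
grasp_force: 30.0
```

That is the stop. I relieve the tension, open and lift.

move_arm:
  targets:
    - [0,0,-0.005,0,0]
    - [0.35,0,-0.005,0,0]
    - [0.35,0,-0.005,0,0]
    - [0.35,0,-0.005,0,0]
    - [0.35,0,-0.005,0,0]

```text
clock: 10.85
tool_pos: [0.4257, 0.0079, 0.0746]
eef_rot: [0.721, -0.693, -0.0, -0.0]
ft_force: [0.8, -0.5, 0.8]
opening: 0.342
grasp_force: 0.0
```

move_arm:
  targets:
    - [0.35,0,0,-0.03,0]
    - [0.35,0,0,-0.08,0]
    - [0.35,0,0,-0.13,0]
    - [0.35,-0.03,0.0,-0.17,0]
    - [0.35,-0.05,0.0,-0.2,0]

```text
clock: 11.35
tool_pos: [0.4241, 0.0586, 0.2777]
eef_rot: [0.721, -0.693, 0.0, -0.002]
ft_force: [0.8, 1.2, -0.4]
opening: 0.352
grasp_force: 0.0
```

move_arm:
  targets:
    - [0.7,0.05,0,0,0]
    - [0.7,0.1,0,0,0]
    - [0.7,0.15,0,0,0]
    - [0.7,0.2,0,0,0]
    - [0.7,0.25,0,0,0]

```text
clock: 11.85
tool_pos: [0.4333, -0.1936, 0.2748]
eef_rot: [0.721, -0.693, 0.0, -0.0]
ft_force: [2.2, 0.3, 0.2]
opening: 0.688
grasp_force: 0.0
```

Run:
```python
from h import *
go([.5,.05,.25])
for n in("side","top"):
    c=camera(n);P=cloud(c);I=c["image"].astype(int);b,g,r=I[...,0],I[...,1],I[...,2]
    X,Y,Z=P[...,0],P[...,1],P[...,2]
    m=(X>.4)&(X<.62)&(abs(Y-.02)<.2)&(r>130)&(g>110)&(b<90)&(Z>.088)&(Z<.105);p=P[m];print(n,np.round(np.polyfit(p[:,1]-.01,p[:,0],1),4))
    for t in trace(n,"blank")[:2]:
        q=P[t["pixels"]&(abs(Z-.086)<.007)]
        if len(q)>4: print("blank",t["score"],np.round(t["extent"]),np.round(np.median(q,0),3),cv2.minAreaRect((q[:,:2]*1000).astype(np.float32)))
    m=(X>.45)&(X<.62)&(abs(Y-.03)<.12)&(abs(Z-.086)<.008)&(r-b>15)&(r<150)&(g<r-10);print(m.sum(),cv2.minAreaRect((P[m][:,:2]*1000).astype(np.float32)))
    cv2.imwrite(f"pics/{n}8.png",cv2.resize(c["image"][120:240,200:360],(800,600),interpolation=2))
```

```text
pos [ 0.4333 -0.1936  0.2748] yaw -177.7 shift [-0.2407 -0.0764  0.0249] turn -0.3 clock 11.85 open 0.688 F [2.2 0.3 0.2] j [-0.   -0.   -0.36 -0.   -1.21  0.04]
side [-0.0366  0.4761]
blank 0.57 [254. 220.  23.  20.] [0.541 0.051 0.085] ((543.7552490234375, 51.38046646118164), (63.57429885864258, 34.71964645385742), 10.932488441467285)
140 ((512.3912353515625, 28.020248413085938), (135.3014678955078, 51.28718948364258), 37.073123931884766)
top [0.0485 0.4696]
1 ((471.1584167480469, 119.1949691772461), (0.0, 0.0), 0.0)
```

View pics/top8.png

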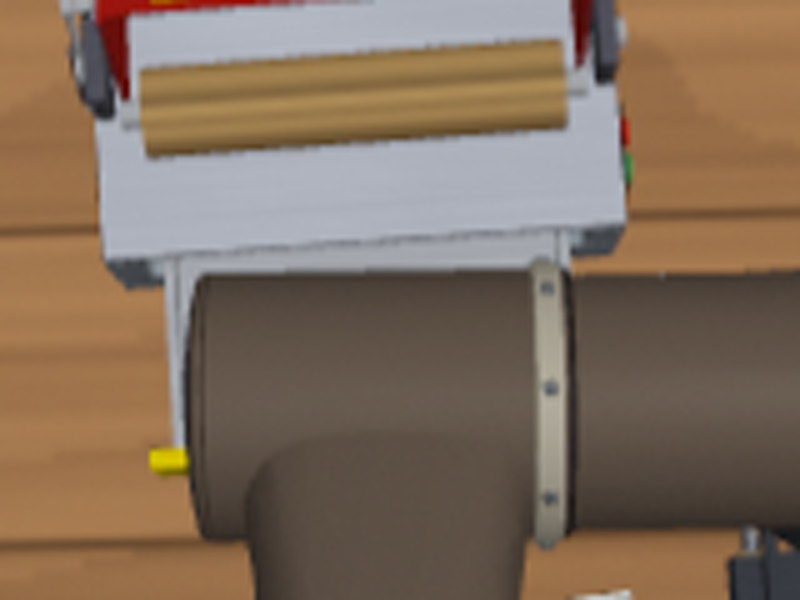

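The top camera is blocked by the arm. The side camera shows the blank's top face as 63.6x34.7 mm at (0.544,0.051,0.085), angle 10.9°, which matches its size and height. I go above it with the jaws across its width.

move_arm:
  targets:
    - [0.7,-0.024,-0.012,0,8.2]
    - [0.7,-0.048,-0.024,0,16.4]
    - [0.7,-0.072,-0.036,0,24.6]
    - [0.7,-0.096,-0.048,0,32.8]
    - [0.7,-0.12,-0.06,0,41]

```text
clock: 12.55
tool_pos: [0.489, -0.0669, 0.2748]
eef_rot: [-0.431, 0.902, 0.0, 0.0]
ft_force: [0.1, -0.5, 0.4]
opening: 0.698
grasp_force: 0.0
```

```bash
python3 -c "
from h import *
go([.543,.051,.2],100.9)"
```

```text
pos [ 0.489  -0.0669  0.2748] yaw 141.06 shift [-0.1256  0.0321  0.0748] turn 40.16 clock 12.55 open 0.698 F [ 0.1 -0.5  0.4] j [ 0.26  0.03 -0.32 -0.   -1.22 -0.94]
```

move_arm:
  targets:
    - [0.7,-0.026,0.006,0.01,8.1]
    - [0.7,-0.05,0.013,0.03,16.2]
    - [0.7,-0.076,0.02,0.05,24.3]
    - [0.7,-0.1,0.026,0.065,32.4]
    - [0.7,-0.126,0.032,0.075,40.2]

```text
clock: 13.05
tool_pos: [0.5419, 0.0514, 0.1985]
eef_rot: [-0.095, 0.996, 0.0, -0.001]
ft_force: [0.9, -0.5, 0.4]
opening: 0.7
grasp_force: 0.0
```

Run:
```python
from h import *
go([.543,.051,.071],100.9)
for n in("side","top"):
    c=camera(n);P=cloud(c);Z=P[...,2]
    for t in trace(n,"blank")[:2]:
        q=P[t["pixels"]&(abs(Z-.086)<.007)]
        if len(q)>4: print(n,"blank",t["score"],np.round(t["extent"]),np.round(np.median(q,0),3),cv2.minAreaRect((q[:,:2]*1000).astype(np.float32)))
    cv2.imwrite(f"pics/{n}9.png",cv2.resize(c["image"][120:240,200:360],(800,600),interpolation=2))
```

```text
pos [0.5419 0.0514 0.1985] yaw 100.86 shift [-0.0011 -0.0006  0.1275] turn -0.04 clock 13.05 open 0.7 F [ 0.9 -0.5  0.4] j [ 0.45  0.18 -0.34 -0.   -1.06 -1.84]
side blank 0.68 [252. 220.  24.  20.] [0.54  0.051 0.085] ((543.2035522460938, 50.725547790527344), (63.11929702758789, 36.02970504760742), 11.947670936584473)
top blank 0.54 [263. 194.  10.  15.] [0.526 0.043 0.087] ((526.0589599609375, 43.35292053222656), (26.568931579589844, 33.25004959106445), 10.442509651184082)
```

View pics/side9.png

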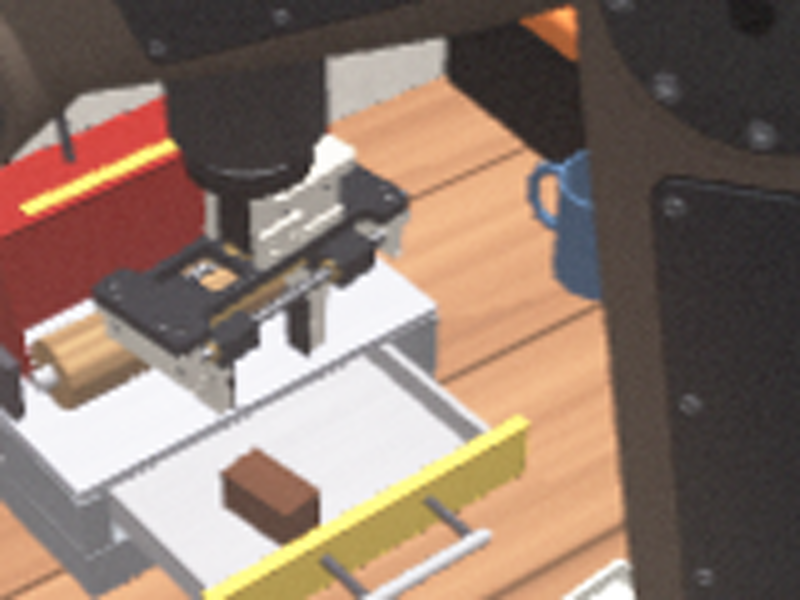

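The blank lies at (270,490) in the open tray; both looks agree on (0.543,0.051), and the gripper is aligned above. I descend and grip.

move_arm:
  targets:
    - [0.7,-0.001,0,0.04,0]
    - [0.7,-0.001,0,0.08,0]
    - [0.7,-0.001,0,0.11,0]
    - [0.7,-0.001,0,0.127,0]
    - [0.7,-0.001,0,0.127,0]

```text
clock: 13.75
tool_pos: [0.542, 0.0482, 0.0709]
eef_rot: [-0.097, 0.995, -0.0, -0.002]
ft_force: [0.7, 0.6, 0.6]
opening: 0.698
grasp_force: 0.0
```

move_arm:
  targets:
    - [0,0,0,0,0]
    - [0,0,0,0,0]
    - [0,0,0,0,0]
    - [0,0,0,0,0]
    - [0,0,0,0,0]

```text
clock: 14.25
tool_pos: [0.5443, 0.0489, 0.0736]
eef_rot: [-0.096, 0.995, 0.0, 0.001]
ft_force: [-2.2, 0.8, 6.7]
opening: 0.379
grasp_force: 30.0
```

move_arm:
  targets:
    - [0,0,0,-0.03,0]
    - [0,0,0,-0.07,0]
    - [0,0,0,-0.11,0]
    - [0,0.017,-0.037,-0.14,0]
    - [0,0.034,-0.074,-0.15,0]

```text
clock: 14.75
tool_pos: [0.526, -0.0304, 0.2263]
eef_rot: [-0.098, 0.995, 0.0, 0.003]
ft_force: [1.1, -1.1, -1.0]
opening: 0.385
grasp_force: 30.0
```

move_arm:
  targets:
    - [0,0.019,-0.04,0,2]
    - [0,0.038,-0.08,0,5]
    - [0,0.056,-0.12,0,9]
    - [0,0.075,-0.16,0,13]
    - [0,0.094,-0.2,0,18]

```text
clock: 15.25
tool_pos: [0.4699, -0.2463, 0.2229]
eef_rot: [0.062, 0.998, 0.0, 0.0]
ft_force: [1.0, -0.7, -0.4]
opening: 0.384
grasp_force: 30.0
```

```bash
python3 -c "
from h import *
go([.4436,-.343,.1],82.8)"
```

```text
pos [ 0.4699 -0.2463  0.2229] yaw 82.88 shift [ 0.0142 -0.0992  0.1228] turn 0.08 clock 15.25 open 0.384 F [ 1.  -0.7 -0.4] j [-0.11  0.13 -0.33 -0.   -1.1  -1.58]
```

move_arm:
  targets:
    - [0,0.005,-0.035,0.02,0]
    - [0,0.01,-0.07,0.04,0]
    - [0,0.014,-0.099,0.07,0]
    - [0,0.014,-0.099,0.1,0]
    - [0,0.014,-0.099,0.123,0]

```text
clock: 15.75
tool_pos: [0.4434, -0.342, 0.0977]
eef_rot: [0.062, 0.998, 0.0, -0.001]
ft_force: [-0.7, 0.3, -0.1]
opening: 0.39
grasp_force: 30.0
```

Run:
```python
from h import *
go([.4436,-.343,.029],82.8)
c=camera("top");P=cloud(c);cv2.imwrite("pics/v10.png",np.vstack([cv2.resize(c["image"][180:260,340:440],(640,512),interpolation=2)]))
X,Y,Z=P[...,0],P[...,1],P[...,2];m=(abs(X-.445)<.12)&(abs(Y+.34)<.1)&(Z>.02)&(Z<.045);print(cv2.minAreaRect((P[m][:,:2]*1000).astype(np.float32)))
```

```text
pos [ 0.4434 -0.342   0.0977] yaw 82.9 shift [-0.0004 -0.001   0.0687] turn 0.1 clock 15.75 open 0.39 F [-0.7  0.3 -0.1] j [-0.31  0.31 -0.43 -0.   -0.84 -1.39]
((410.4134826660156, -338.5263671875), (150.81207275390625, 115.11067199707031), 81.7452163696289)
```

move_arm:
  targets:
    - [0,0,0,0.025,0]
    - [0,0,0,0.05,0]
    - [0,0,0,0.06,0]
    - [0,0,0,0.064,0]
    - [0,0,0,0.064,0]

```text
clock: 16.3
tool_pos: [0.4452, -0.3414, 0.036]
eef_rot: [0.06, 0.998, -0.0, 0.0]
ft_force: [0.4, -0.7, -0.4]
opening: 0.385
grasp_force: 30.0
```

move_arm:
  targets:
    - [0,0,0,0.002,0]
    - [0,0,0,0.004,0]
    - [0,0,0,0.006,0]
    - [0,0,0,0.006,0]

```text
clock: 16.7
tool_pos: [0.4448, -0.3413, 0.0297]
eef_rot: [0.061, 0.998, -0.0, 0.0]
ft_force: [-1.0, -0.2, -0.5]
opening: 0.387
grasp_force: 30.0
```

move_arm:
  targets:
    - [0,0,0,0.001,0]
    - [0,0,0,0.002,0]
    - [0,0,0,0.003,0]
    - [0,0,0,0.003,0]

```text
clock: 17.1
tool_pos: [0.4449, -0.3413, 0.0276]
eef_rot: [0.06, 0.998, -0.0, 0.0]
ft_force: [-2.7, 2.6, 8.9]
opening: 0.387
grasp_force: 30.0
```

Contact with the tray floor. I release and lift.

move_arm:
  targets:
    - [0.6,0,0,0,0]
    - [0.6,0,0,0,0]
    - [0.6,0,0,0,0]
    - [0.6,0,0,-0.03,0]
    - [0.6,0,0,-0.07,0]

```text
clock: 17.6
tool_pos: [0.4432, -0.3407, 0.0952]
eef_rot: [0.061, 0.998, 0.001, -0.003]
ft_force: [1.1, -1.1, 0.7]
opening: 0.598
grasp_force: 0.0
```

move_arm:
  targets:
    - [0.6,0,0,-0.04,0]
    - [0.6,0,0,-0.09,0]
    - [0.6,0,0,-0.14,0]
    - [0.6,0.045,0,-0.18,0]
    - [0.6,0.09,0,-0.2,0]

```text
clock: 18.1
tool_pos: [0.3639, -0.3316, 0.2947]
eef_rot: [0.06, 0.998, -0.001, 0.001]
ft_force: [0.2, -0.6, -0.1]
opening: 0.599
grasp_force: 0.0
```

move_arm:
  targets:
    - [0.6,0,-0.05,0,0]
    - [0.6,0,-0.1,0,0]
    - [0.6,0,-0.15,0,0]
    - [0.6,0,-0.2,0,0]
    - [0.6,0,-0.2,0,0]

```text
clock: 18.6
tool_pos: [0.3377, -0.5342, 0.29]
eef_rot: [0.063, 0.998, 0.001, -0.001]
ft_force: [-0.1, 1.0, -0.5]
opening: 0.601
grasp_force: 0.0
```

Run:
```python
from h import *
go([.4,-.4,.3])
c=camera("top");P=cloud(c);I=c["image"].astype(int);b,g,r=I[...,0],I[...,1],I[...,2]
X,Y,Z=P[...,0],P[...,1],P[...,2]
m=(X>.4)&(X<.62)&(abs(Y-.02)<.2)&(r>130)&(g>110)&(b<90)&(Z>.088)&(Z<.105);p=P[m];print(m.sum(),np.round(np.polyfit(p[:,1]-.01,p[:,0],1),4))
for t in trace("top","blank")[:2]:
    q=P[t["pixels"]];print("blank",t["score"],np.round(t["extent"]),np.round(np.median(q,0),3),cv2.minAreaRect((q[:,:2]*1000).astype(np.float32)))
for o in "glue mug tin tape".split(): 
  for t in trace("top",o)[:1]: print(o,np.round(np.median(P[t["pixels"]],0),3))
cv2.imwrite("pics/v11.png",cv2.resize(c["image"][60:300,200:480],(700,600),interpolation=2))
```

```text
pos [ 0.3377 -0.5342  0.29  ] yaw 82.81 shift [-0.0449  0.141  -0.01  ] turn -99.79 clock 18.6 open 0.601 F [-0.1  1.  -0.5] j [-0.7   0.26 -0.01  0.   -1.3  -1.  ]
329 [-0.0449  0.4805]
glue [0.674 0.332 0.112]
mug [ 0.666 -0.342  0.035]
tin [ 0.625 -0.455  0.118]
tape [0.534 0.01  0.055]
```

View pics/v11.png

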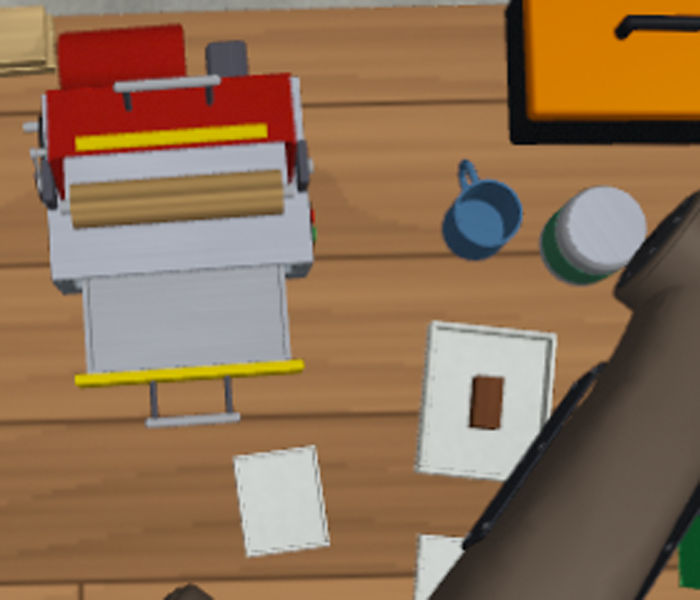

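The top view shows the hood open (bar at (165,85)), the tray fully out (panel at (190,373)) and the blank lying flat mid-tray at (487,402). The bystanders are unmoved. I hand in.

```bash
python3 -c "
from h import *
c=camera('top');P=cloud(c);print(np.round(P[60+int(402/2.5),200+int(487/2.5)],4))
print(env.close_job())"
```

```text
[ 0.444  -0.3392  0.0386]
the job is handed in; nothing more can be done
None
```

The job is handed in, with no verdict returned: the hood is open, the tray is out at its stop, and the blank is lying flat in the large white parts tray. The glue, mug and tin are unmoved; the tape measure was not picked up in the last check, but the arm never went near it.

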